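# Fit the dust filter and set the suction valve at a fossil-cleaning bench

### The arm

A 6-joint arm with a two-finger parallel gripper is mounted at the origin on the work surface. World frame = base frame: x ahead of the robot, y to its left, z up, the work surface at z = 0. Lengths are in m, angles in rad, forces in N, time in s.
With the tool pointing down it reaches from about 0.4 to 0.925 m from the base axis. Payload 3.4 kg.
Tool frame: the origin (TCP) lies at the very end of the fingers, on their centre line; the grasp point (between the pads) lies arm.pinch_z behind it (arm.pinch_z is the distance from the TCP to the grasp point, in m); z points along the fingers, y is the line along which they close (so a half turn about z gives the same grasp; the last joint's range is limited). The gripper opens to 85 mm and grips with 20 to 120 N. Pads are 22 mm wide; open, the fingers measure 114 mm over their backs; the gripper's body (76 mm by 85 mm) begins 54 mm behind the grasp point. The pads swing forward as they close: fully open they stand 13 mm farther back than shut.
Start: joints at [-1.387, 0.307, 1.506, -0, 1.328, -0.073], TCP at [0.147, -0.556, 0.209] pointing down, gripper open.
Joint ranges: [-3.12, 3.12], [-1.05, 2.28], [0.14, 2.33], [-1.42, 4.57], [0.1, 2.73], [-2.68, 2.68]. Speed limits (rad/s): [2.57, 2.57, 3.14, 3.14, 3.14, 3.14].

### API

Orientations are given as a rotation vector (axis times angle).
In Python, from rig import arm, viewer, ticket gives the robot as it stands. The module is installed in compiled form; this text tells all that it offers.
- The arm moves only by the tool drive_tool, never from a script. Its argument "steps" is a list of rows, each an object of numbers: "dx", "dy", "dz": the shift along the tool's x, y, z in units of 1000 mm (1.0 is 1000 mm); "twist": the turn about the tool's z in units of 45 degrees (1.0 is 45 degrees); "fingers": the closure, from -1 (fully open) to 1 (shut), so that 0 is half open. A call has 1 to 5 rows; each row is the pose to reach, as a shift and turn from the pose commanded when the call began, along the tool's axes at that moment; what a row does not reach only later rows make up. A row lasts 1/12 s, in which the tool goes at most 41.7 mm and 7.16 degrees, less where a joint would pass 70% of its speed; a pose out of reach is approached as far as the arm can. A call with a number of a shift or a turn outside -1 to 1 is refused whole. A call with a gripper value outside its range is refused whole. The fingers move at their own pace and stop on an object; "force" is the grip in N (left out, the last holds). Time passes only in rows, so rows that repeat a pose let the fingers close. It gives the time, the measured TCP pose, the force, the opening and the grip force at its end, in the units of the state.
- arm.read_state(): the state, without advancing time (a new reading comes with each control period).
- viewer.read_camera(name): name is "side" or "top" or "wrist"; returns the picture (480x640x3 uint8, red, green, blue); there is no depth.
- viewer.get_calibration(name): a dict with "vfov" (degrees; the focal length in pixels is half the picture's height over the tangent of half this angle, whatever the lens; pixels are square), "cx", "cy" (the principal point, pixels), "T" (4x4, takes a point from camera to world coordinates); the wrist camera has in their place "tool_from_camera" (4x4, takes a point from camera to tool coordinates, whose origin is the TCP and whose axes are the flange's). Camera axes: x right, y down, z forward; pixel columns grow to the right and rows downward; lengths in m; the calibration is good to about 2 mm. The wrist camera is an equidistant fisheye: a pixel r from the principal point sees the ray r / f radians off the axis. A picture is of the moment at which its call begins: read the wrist's pose just before it. get_calibration takes no time and is no camera call.
- ticket.hand_in(): hands the job in; it is judged then, once.
The state is a dict: "clock": time; "joint_pos": joint angles; "joint_velocities": joint speeds; "effort": joint torques, N m; "tcp_pos": TCP position; "tool_rot": TCP orientation; "wrist_force": force on the tool from outside, world axes, zero at the start; "torque": the same for the moment, N m; "width": finger opening in m; "grasp_force": force on a finger pad.
Only numpy, scipy, OpenCV 4.12 (cv2) and the standard library are available. Lean on these libraries where they do the work, as an engineer would, in place of code of your own. Each camera call takes 0.05 s, during which the arm holds its last target. There are 200 camera calls.

### The job

Take the filter plate out of its wooden stand and slide it down into the slot of the white filter housing until it is fully home. Then crank the suction valve's handwheel clockwise to its closed stop, back it off exactly two full turns counter-clockwise, and finish while still holding the wheel's handle in the gripper at that setting. Leave the jar, the brush and the fossil block where they are.

Things in the scene. Friction and masses are not known exactly. Their poses are not given: they have to be found in the camera images.
- filter_center (a point): Loose filter plate, about 0.2 kg, a flat upright slab with aluminium frame and pleated middle: 10 mm thick (its x), 110 mm wide (its y), 105 mm tall (its z, up). This point is its centre, 52.5 mm below its top edge. It starts standing in a slot 25 mm deep of a fixed wooden stand (70 x 150 x 35 mm high, same yaw), so its upper 80 mm stand free; pull it straight up. The top 50 mm is a plain aluminium panel to grip across the thickness. Either face may point either way.
- slot_mouth (a point): Centre of the slot in the flat top of the fixed white filter housing (84 mm in x, 164 mm in y, 75 mm high). x runs across the slot's thickness, y along its length, z up. The slot is 13 mm by 114 mm and 55 mm deep; a flared steel lead-in, 7 mm high, around it opens 7 mm wider on each side. When the plate is fully home its lower 55 mm are inside, its upper 50 mm stick out, and its centre is 2.5 mm below this point.
- valve_axis (a point): Point on the vertical axis of the fixed steel valve, at the height of the middle of the handle (132.5 mm above the table); z is up, and x points away from the valve towards its horizontal pipe stub (a flange reaching 60 mm out, below the wheel). The black handwheel turns about this axis: rim 100 mm across its middle line, 14 mm thick, its top 99 mm above the table; hub top 108 mm above the table. The wheel does not rise as it turns.
- valve_wheel (a joint): Angle of the handwheel in rad: 0 = closed, at the hard stop; it grows as the wheel turns counter-clockwise seen from above (opening), about 6.283 per turn, up to 22. It starts somewhere between 0.27 and 0.9 turns open. At 0 the handle lies in the +x direction of valve_axis; at angle a it lies a counter-clockwise from there. It stays where it is left; turning takes about 2 to 3 N at the handle, and at the stop it goes no further: 10 N of push there is plenty.
- handle: The wheel's upright revolving handle: black cylinder 22 mm in diameter and 65 mm tall, standing on the rim 50 mm from the wheel's axis, its foot 100 mm and its top 165 mm above the table. Origin at its centre. It spins freely about its own vertical axis, so a gripper that holds it from above can keep its own orientation while it carries the handle round the circle.
- jar: Amber jar with black cap, 52 mm in diameter, 75 mm tall, standing on the table; origin at the centre of its underside. Bystander.
- brush: Small wooden-handled brush lying on the table, 150 mm long, about 20 mm thick; origin under its middle, x along it. Bystander.
- fossil: Plaster block with a spiral fossil, 100 x 130 x 39 mm, lying on the table; origin at the centre of its underside. Bystander.
There are look-alikes about, which are no part of the job. What is meant by the part that bears filter_center is not orange, and is the larger of those in its own colour. Several things look just like the part that bears slot_mouth: the one meant starts nearest to the robot's base.

How it is judged:
On the way, in this order (a step that is already met when the one before it is completed fails the run):
1. the filter plate is fully home in the housing's slot (z of filter_center in the frame of slot_mouth below 0.0005 m and horizontal distance between filter_center and slot_mouth below 0.005 m and angle between the x axis of filter_center and the x axis of slot_mouth, either way round below 0.1 rad and angle between filter_center's own z axis and vertical below 0.08 rad), for 0.2 s.
2. the handwheel is closed to its stop (value of joint valve_wheel below 0.1 rad), for 0.1 s.
At the end, for the whole second after the job is handed in: The plate is home in the slot (within 3 mm of the bottom, 5 mm of the centre in plan, upright within 0.08 rad, aligned within 0.1 rad); the wheel rests two turns (12.566 rad) open from its stop, within 0.2 rad; the fingers still hold the handle with over 1 N (all of step 1 and value of joint valve_wheel between 12.366 and 12.766 rad and velocity of joint valve_wheel between -0.05 and 0.05 rad/s and contact force between the fingers and handle above 1 N); the arm keeps its last pose, push and grip.
It fails at once if the jar is shoved or knocked over (distance of jar from where it was at the start of the episode above 0.02 m).
It fails at once if the brush is shoved or knocked over (distance of brush from where it was at the start of the episode above 0.02 m).
It fails at once if the fossil is shoved or knocked over (distance of fossil from where it was at the start of the episode above 0.02 m).
It also fails if it takes over 72 s, if anything falls off the work surface, if the arm or the gripper's body presses on something with over 40 N, if the wrist force passes 120 N, or if a joint passes its speed limit or range.

## Working session

There is one attempt and no reset: what is moved stays moved. The work goes in short steps, Python scripts to look and compute and a tool call to move; the robot and the scene stay as the last step left them, time stands still between calls to the robot, and variables do not carry over. Pictures are saved under pics/ and viewed, at most 10 in all, crops included, and the job is handed in when it is done.

Besides the shell and the picture viewer there is one more tool, called after "Request:" by a JSON object that holds its "op" and its "data". drive_tool: Moves the arm, as the interface text tells. Its arguments: {"type":"object","properties":{"steps":{"type":"array"},"force":{"type":"number"}},"required":["steps"]}

```bash
mkdir -p pics
cat > h.py <<'E'
import numpy as np, cv2
from scipy.spatial.transform import Rotation as R
from rig import arm, viewer, ticket
def snap(n,f):
    im=viewer.read_camera(n); cv2.imwrite(f'pics/{f}.png',im[:,:,::-1]); return im
def ray(n,u,v):
    c=viewer.get_calibration(n); f=240/np.tan(np.radians(c['vfov'])/2)
    T=np.array(c['T']); d=np.array([(u-c['cx'])/f,(v-c['cy'])/f,1]); return T[:3,3],T[:3,:3]@d
def onz(n,u,v,z):
    o,d=ray(n,u,v); return o+d*(z-o[2])/d[2]
def proj(n,p):
    c=viewer.get_calibration(n); f=240/np.tan(np.radians(c['vfov'])/2)
    T=np.array(c['T']); q=T[:3,:3].T@(np.array(p)-T[:3,3]); return c['cx']+f*q[0]/q[2],c['cy']+f*q[1]/q[2]
def wz(u,v,z,s):
    c=viewer.get_calibration('wrist'); f=240/np.tan(np.radians(c['vfov'])/2)
    a=np.array([u-c['cx'],v-c['cy']]); r=np.hypot(*a); t=r/f
    d=np.r_[a/max(r,1e-9)*np.sin(t),np.cos(t)]
    M=np.array(c['tool_from_camera']); Rt=R.from_rotvec(s['tool_rot']).as_matrix()
    o=Rt@M[:3,3]+s['tcp_pos']; d=Rt@M[:3,:3]@d; return o+d*(z-o[2])/d[2]
E
python3 - <<'E'
from h import *
np.set_printoptions(precision=4,suppress=True)
s=arm.read_state(); print(s, arm.pinch_z)
print(R.from_rotvec(s['tool_rot']).as_matrix())
for n in('side','top'): snap(n,n+'0'); c=viewer.get_calibration(n);print(c)
snap('wrist','wrist0');print(viewer.get_calibration('wrist'))
E
```

```text
{'clock': 0.0, 'joint_pos': array([-1.3865,  0.3076,  1.5077,  0.    ,  1.3284, -0.0735]), 'joint_velocities': array([-0.0004,  0.0003, -0.0031, -0.0003,  0.0008,  0.0002]), 'effort': array([  0.001 , -45.7544, -25.1911,   0.0001,   0.0131,  -0.    ]), 'tcp_pos': array([ 0.1464, -0.5552,  0.2079]), 'tool_rot': array([-3.1135, -0.4036,  0.0002]), 'wrist_force': array([-0.6589, -0.4894,  0.4698]), 'torque': array([-0.0031,  0.0079,  0.006 ]), 'grasp_force': 0.0, 'width': 0.08542366750182108} 0.0187
[[ 0.9669  0.255  -0.0004]
 [ 0.255  -0.9669  0.0021]
 [ 0.0002 -0.0021 -1.    ]]
{'vfov': 42.0359295932185, 'cx': 328.8462493828715, 'cy': 237.8391875743597, 'T': array([[-0.7843, -0.3624,  0.5035, -0.0569],
       [-0.6203,  0.4558, -0.6383,  0.7831],
       [ 0.0018, -0.813 , -0.5823,  0.8624],
       [ 0.    ,  0.    ,  0.    ,  1.    ]])}
{'vfov': 54.239762440623025, 'cx': 325.3339025687164, 'cy': 241.2774871307381, 'T': array([[-0.0059, -0.9966,  0.0818,  0.5119],
       [-1.    ,  0.0063,  0.0045, -0.0318],
       [-0.005 , -0.0818, -0.9966,  1.0433],
       [ 0.    ,  0.    ,  0.    ,  1.    ]])}
{'vfov': 65.70646984690485, 'cx': 318.0652190993523, 'cy': 234.3678100698871, 'tool_from_camera': array([[ 0.0002, -0.9533, -0.3021,  0.0766],
       [ 1.    ,  0.0002, -0.0001,  0.0005],
       [ 0.0002, -0.3021,  0.9533, -0.1653],
       [ 0.    ,  0.    ,  0.    ,  1.    ]])}
```

View pics/top0.png

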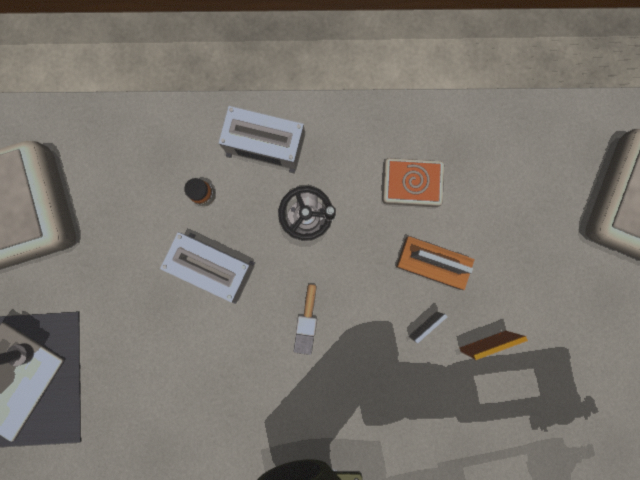

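View pics/side0.png

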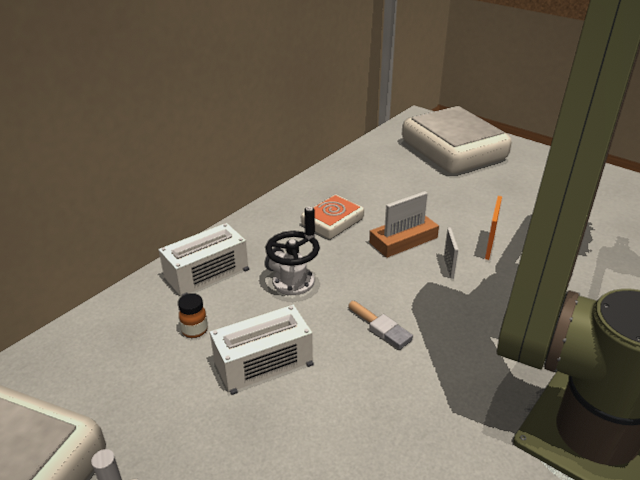

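Top view shows the candidates. Plates: silver in stand (445,260), small silver (430,325), orange (495,345). I choose the one in the stand. Housings: near (206,267), far (262,132). I choose the near one. The valve is at (306,212), with its handle at (331,211). The side view agrees. Next is a close crop.

Run:
```python
from h import *
t=cv2.imread('pics/top0.png'); s=cv2.imread('pics/side0.png')
def cr(i,u,v,w,h,k): return cv2.resize(i[v:v+h,u:u+w],None,fx=k,fy=k,interpolation=cv2.INTER_CUBIC)
a=np.hstack([cr(t,390,225,100,75,4),cr(t,155,225,100,75,4)])
b=np.hstack([cr(t,265,175,100,75,4),cr(s,360,180,100,75,4)])
cv2.imwrite('pics/crop1.png',np.vstack([a,b]))
```

```text
(no output)
```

View pics/crop1.png

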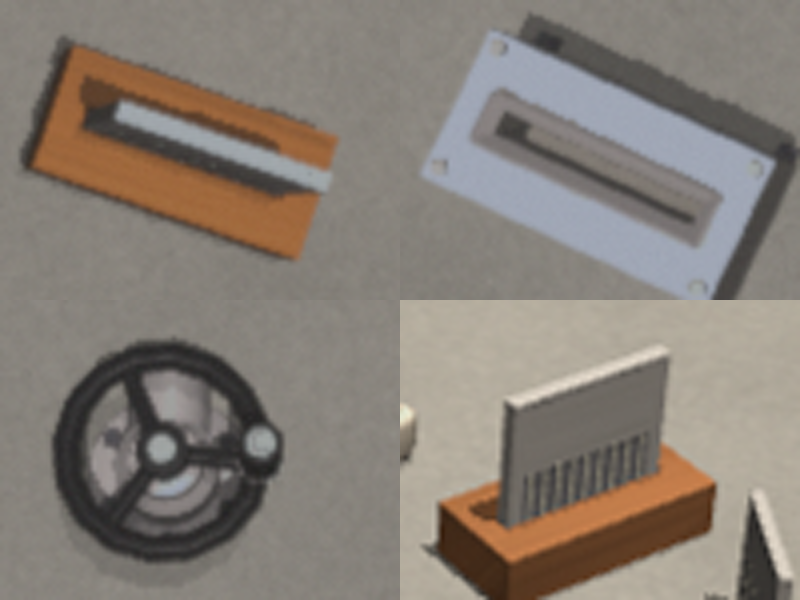

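Run:
```python
from h import *
np.set_printoptions(precision=4,suppress=True)
def P(L,u0,v0,z): return np.array([onz('top',u0+x/4,v0+y/4,z)[:2] for x,y in L])
def rep(n,a):
    d=a[1]-a[0]; print(n,'mean',a.mean(0),'len',np.linalg.norm(d),'ang',np.degrees(np.arctan2(d[1],d[0])), np.linalg.norm(a[2]-a[1]) if len(a)>2 else '')
rep('plate',P([(117,107),(327,182)],390,225,.115))
rep('stand',P([(72,43),(337,135),(297,260),(30,168)],390,225,.035))
rep('house',P([(90,30),(378,160),(314,303),(22,175)],155,225,.075))
rep('flare',P([(95,88),(322,190),(297,247),(70,145)],155,225,.082))
hub=P([(160,148)],265,175,.108)[0];han=P([(261,140)],265,175,.165)[0];rim=P([(54,148),(268,148)],265,175,.095)
print(hub,han,han-hub,np.linalg.norm(han-hub),rim,rim.mean(0))
# side check
print('plate top mid side',proj('side',[*P([(117,107),(327,182)],390,225,.115).mean(0),.115]))
print('handle side',proj('side',[*han,.165]),'hub',proj('side',[*hub,.108]),'house',proj('side',[*P([(90,30),(378,160),(314,303),(22,175)],155,225,.075).mean(0),.075]))
print('far house',onz('top',262,132,.075))
```

```text
plate mean [ 0.5472 -0.265 ] len 0.10943957124169632 ang -110.16104344121669 
stand mean [ 0.5468 -0.2646] len 0.15001167962293116 ang -109.69119021150176 0.07068935150775991
house mean [0.5404 0.2213] len 0.16521738243131998 ang -114.47867679866025 0.08001173458009804
flare mean [0.5398 0.222 ] len 0.12895174834345002 ang -114.32432348273956 0.03157655193019651
[0.6481 0.013 ] [ 0.6433 -0.0375] [-0.0048 -0.0505] 0.05072400125204185 [[ 0.6503  0.0678]
 [ 0.6496 -0.0415]] [0.65   0.0132]
plate top mid side (np.float64(406.43499874377017), np.float64(198.33507472261485))
handle side (np.float64(308.66514913026), np.float64(208.2125733224743)) hub (np.float64(291.62013385657593), np.float64(241.13664254525852)) house (np.float64(261.0196447459553), np.float64(331.4775657922438))
far house [0.8242 0.1052 0.075 ]
```

Measurements match the given sizes (plate 109 mm, stand 150x71, housing 165x80, handle radius 50.7), and the side view agrees. Now the approach.

```bash
cat >> h.py <<'E'
np.set_printoptions(precision=4,suppress=True)
def go(x,y,z,yaw_y=None):
    s=arm.read_state(); M=R.from_rotvec(s['tool_rot']).as_matrix()
    d=M.T@(np.array([x,y,z])-s['tcp_pos']); a=np.degrees(np.arctan2(M[1,1],M[0,1]))
    print('clk',s['clock'],'tcp',s['tcp_pos'],'yawy',a,'tilt',np.degrees(np.arccos(-M[2,2])),'w',s['width'],'F',s['wrist_force'])
    print('d',d,'twist',None if yaw_y is None else (a-yaw_y)/45, 'tool axes\n',M)
E
python3 -c "
from h import *
go(.547,-.265,.2,-20)"
```

```text
clk 0.15 tcp [ 0.1465 -0.5554  0.2081] yawy -75.22961597649432 tilt 0.0890244259296304 w 0.08551676563957891 F [-0.4517 -0.4386  0.7072]
d [ 0.4613 -0.1787  0.0084] twist -1.2273247994776515 tool axes
 [[ 0.967   0.2549 -0.0003]
 [ 0.2549 -0.967   0.0015]
 [ 0.0001 -0.0016 -1.    ]]
```

Request:
{"op": "drive_tool", "data": {"steps": [{"dx": 0.037,"dy": -0.0143,"dz": -0.005,"twist": -0.15,"fingers": -1},{"dx": 0.074,"dy": -0.0286,"dz": -0.005,"twist": -0.3,"fingers": -1},{"dx": 0.111,"dy": -0.043,"dz": -0.005,"twist": -0.45,"fingers": -1},{"dx": 0.148,"dy": -0.057,"dz": -0.005,"twist": -0.6,"fingers": -1},{"dx": 0.185,"dy": -0.0715,"dz": -0.005,"twist": -0.75,"fingers": -1}]}}

```text
clock: 0.57
tcp_pos: [0.3082, -0.4384, 0.2136]
tool_rot: [-2.861, -1.298, -0.0]
wrist_force: [0.1, -1.1, -0.5]
width: 0.0857
grasp_force: 0.0
```

```bash
python3 -c "
from h import *
go(.547,-.265,.2,-20)"
```

```text
clk 0.5667 tcp [ 0.3082 -0.4384  0.2136] yawy -41.19116358243609 tilt 0.023274476238293134 w 0.08565004428801763 F [ 0.0885 -1.1128 -0.4751]
d [0.2878 0.0655 0.0136] twist -0.47091474627635754 tool axes
 [[ 0.6586  0.7525 -0.0002]
 [ 0.7525 -0.6586  0.0004]
 [ 0.0002 -0.0004 -1.    ]]
```

Request:
{"op": "drive_tool", "data": {"steps": [{"dx": 0.038,"dy": 0.0085,"dz": 0.0,"twist": -0.12},{"dx": 0.076,"dy": 0.017,"dz": 0.0,"twist": -0.24},{"dx": 0.114,"dy": 0.026,"dz": 0.0,"twist": -0.36},{"dx": 0.152,"dy": 0.0345,"dz": 0.0,"twist": -0.47},{"dx": 0.19,"dy": 0.043,"dz": 0.0,"twist": -0.47}]}}

```text
schema error: expected keys dx, dy, dz, twist, fingers
```

```bash
python3 -c "
from h import *
go(.547,-.265,.2,-20)"
```

```text
clk 0.5667 tcp [ 0.3082 -0.4384  0.2136] yawy -41.19116358243609 tilt 0.023274476238293134 w 0.08565004428801763 F [ 0.0885 -1.1128 -0.4751]
d [0.2878 0.0655 0.0136] twist -0.47091474627635754 tool axes
 [[ 0.6586  0.7525 -0.0002]
 [ 0.7525 -0.6586  0.0004]
 [ 0.0002 -0.0004 -1.    ]]
```

Request:
{"op": "drive_tool", "data": {"steps": [{"dx": 0.038,"dy": 0.0085,"dz": 0.0,"twist": -0.12,"fingers": -1},{"dx": 0.076,"dy": 0.017,"dz": 0.0,"twist": -0.24,"fingers": -1},{"dx": 0.114,"dy": 0.026,"dz": 0.0,"twist": -0.36,"fingers": -1},{"dx": 0.152,"dy": 0.0345,"dz": 0.0,"twist": -0.47,"fingers": -1},{"dx": 0.19,"dy": 0.043,"dz": 0.0,"twist": -0.47,"fingers": -1}]}}

```text
clock: 0.98
tcp_pos: [0.4664, -0.3243, 0.2136]
tool_rot: [-2.575, -1.799, 0.0]
wrist_force: [0.4, -0.2, -0.2]
width: 0.0852
grasp_force: 0.0
```

```bash
python3 -c "
from h import *
go(.547,-.265,.2,-20)"
```

```text
clk 0.9833 tcp [ 0.4664 -0.3243  0.2136] yawy -20.114567177058845 tilt 0.028898234770638992 w 0.08522221099433928 F [ 0.4239 -0.1523 -0.154 ]
d [0.0833 0.0553 0.0136] twist -0.0025459372679743335 tool axes
 [[ 0.3439  0.939  -0.0004]
 [ 0.939  -0.3439  0.0002]
 [ 0.0001 -0.0005 -1.    ]]
```

Request:
{"op": "drive_tool", "data": {"steps": [{"dx": 0.034,"dy": 0.022,"dz": 0.0,"twist": 0,"fingers": -1},{"dx": 0.068,"dy": 0.044,"dz": 0.0,"twist": 0,"fingers": -1},{"dx": 0.083,"dy": 0.055,"dz": 0.0,"twist": 0,"fingers": -1},{"dx": 0.083,"dy": 0.055,"dz": 0.0,"twist": 0,"fingers": -1},{"dx": 0.083,"dy": 0.055,"dz": 0.0,"twist": 0,"fingers": -1}]}}

```text
clock: 1.4
tcp_pos: [0.5461, -0.2661, 0.2131]
tool_rot: [-2.575, -1.797, 0.002]
wrist_force: [0.4, 0.4, 0.3]
width: 0.0852
grasp_force: 0.0
```

```bash
python3 -c "
from h import *
go(.547,-.265,.2,-20)
im=snap('wrist','w1')
"
```

```text
clk 1.4 tcp [ 0.5461 -0.2661  0.2131] yawy -20.175918879850094 tilt 0.07933472621850711 w 0.08523761660503656 F [0.4086 0.4146 0.3297]
d [0.0014 0.0005 0.0131] twist -0.003909308441113208 tool axes
 [[ 0.3449  0.9386 -0.0014]
 [ 0.9386 -0.3449  0.0002]
 [-0.0003 -0.0014 -1.    ]]
```

View pics/w1.png

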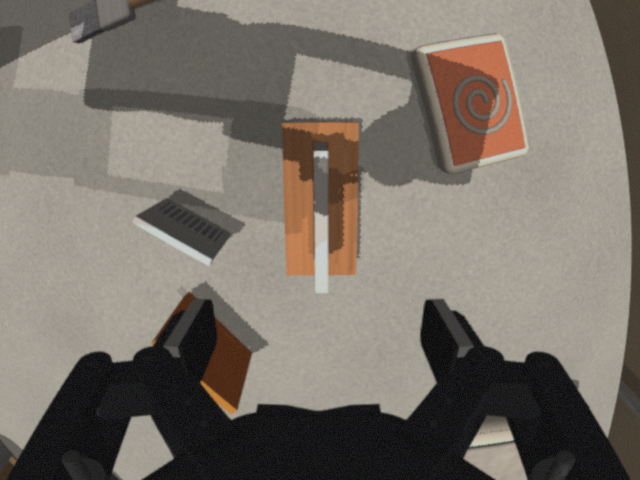

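Wrist view shows the plate's top edge from (321,150) to (321,292), upright in the image and centred between the fingers.

```bash
python3 -c "
from h import *
s=arm.read_state()
a=wz(320.5,150,.115,s);b=wz(321.5,292,.115,s);m=(a+b)/2;print(a,b,m,np.linalg.norm(a-b),np.degrees(np.arctan2(*(a-b)[1::-1])))
go(m[0],m[1],.079,-20)"
```

```text
[ 0.5655 -0.2153  0.115 ] [ 0.5284 -0.319   0.115 ] [ 0.547  -0.2672  0.115 ] 0.1101277244433758 70.26130361665153
clk 1.45 tcp [ 0.5452 -0.2669  0.2132] yawy -20.26536499418276 tilt 0.09716732514565583 w 0.08549765487505093 F [ 0.2795 -0.3641  0.6711]
d [0.0004 0.002  0.1342] twist -0.005896999870728021 tool axes
 [[ 0.3464  0.9381 -0.0017]
 [ 0.9381 -0.3464  0.0001]
 [-0.0005 -0.0016 -1.    ]]
```

Request:
{"op": "drive_tool", "data": {"steps": [{"dx": 0,"dy": 0.001,"dz": 0.035,"twist": 0,"fingers": -1},{"dx": 0.0,"dy": 0.001,"dz": 0.07,"twist": 0,"fingers": -1},{"dx": 0.0,"dy": 0.001,"dz": 0.105,"twist": 0,"fingers": -1},{"dx": 0,"dy": 0.001,"dz": 0.134,"twist": 0,"fingers": 0},{"dx": 0,"dy": 0.001,"dz": 0.134,"twist": 0,"fingers": 1}], "force": 60}}

```text
clock: 1.87
tcp_pos: [0.5404, -0.2661, 0.0739]
tool_rot: [-2.571, -1.785, 0.009]
wrist_force: [-1.8, 0.6, -0.3]
width: 0.0639
grasp_force: 0.0
```

Request:
{"op": "drive_tool", "data": {"steps": [{"dx": 0,"dy": 0,"dz": 0,"twist": 0,"fingers": 1},{"dx": 0,"dy": 0,"dz": 0,"twist": 0,"fingers": 1},{"dx": 0,"dy": 0,"dz": 0,"twist": 0,"fingers": 1},{"dx": 0,"dy": 0,"dz": 0,"twist": 0,"fingers": 1},{"dx": 0,"dy": 0,"dz": 0,"twist": 0,"fingers": 1}]}}

```text
clock: 2.28
tcp_pos: [0.5482, -0.2687, 0.0824]
tool_rot: [2.575, 1.792, 0.003]
wrist_force: [-0.8, -0.2, 7.1]
width: 0.0082
grasp_force: 61.2
```

```bash
python3 -c "
from h import *
go(.547,-.267,.079,-20);print(arm.read_state()['grasp_force'])"
```

```text
clk 2.2833 tcp [ 0.5482 -0.2687  0.0824] yawy -20.3271942416921 tilt 0.2854329995834531 w 0.00817461320533285 F [-0.7998 -0.1699  7.0674]
d [ 0.0012 -0.0017  0.0034] twist -0.007270983148713365 tool axes
 [[ 0.3474  0.9377  0.0041]
 [ 0.9377 -0.3474 -0.0028]
 [-0.0012  0.0048 -1.    ]]
61.16353511810303
```

Request:
{"op": "drive_tool", "data": {"steps": [{"dx": 0,"dy": 0,"dz": -0.01,"twist": 0,"fingers": 1},{"dx": 0,"dy": 0,"dz": -0.03,"twist": 0,"fingers": 1},{"dx": 0,"dy": 0,"dz": -0.06,"twist": 0,"fingers": 1},{"dx": 0,"dy": 0,"dz": -0.09,"twist": 0,"fingers": 1},{"dx": 0,"dy": 0,"dz": -0.12,"twist": 0,"fingers": 1}]}}

```text
clock: 2.7
tcp_pos: [0.5461, -0.2669, 0.2016]
tool_rot: [-2.578, -1.794, 0.0]
wrist_force: [0.0, 0.0, -2.0]
width: 0.0078
grasp_force: 60.0
```

```bash
python3 -c "
from h import *
go(.540,.2217,.2,-24.4);print(arm.read_state()['grasp_force'])"
```

```text
clk 2.7 tcp [ 0.5461 -0.2669  0.2016] yawy -20.316521990710022 tilt 0.05219397650097172 w 0.007818933094098778 F [ 0.0034  0.0376 -1.9615]
d [ 0.4561 -0.1754  0.0018] twist 0.09074395576199948 tool axes
 [[ 0.3472  0.9378 -0.0007]
 [ 0.9378 -0.3472  0.0006]
 [ 0.0003 -0.0009 -1.    ]]
60.038838386535645
```

Request:
{"op": "drive_tool", "data": {"steps": [{"dx": 0.025,"dy": -0.0096,"dz": 0,"twist": 0,"fingers": 1},{"dx": 0.06,"dy": -0.023,"dz": 0,"twist": 0,"fingers": 1},{"dx": 0.097,"dy": -0.0373,"dz": 0,"twist": 0,"fingers": 1},{"dx": 0.134,"dy": -0.0515,"dz": 0,"twist": 0,"fingers": 1},{"dx": 0.17,"dy": -0.0654,"dz": 0,"twist": 0,"fingers": 1}]}}

```text
clock: 3.12
tcp_pos: [0.5437, -0.0835, 0.2007]
tool_rot: [2.579, 1.794, 0.001]
wrist_force: [0.7, 0.8, -1.8]
width: 0.008
grasp_force: 60.0
```

Request:
{"op": "drive_tool", "data": {"steps": [{"dx": 0.037,"dy": -0.0142,"dz": 0,"twist": 0,"fingers": 1},{"dx": 0.074,"dy": -0.0285,"dz": 0,"twist": 0,"fingers": 1},{"dx": 0.111,"dy": -0.0427,"dz": 0,"twist": 0,"fingers": 1},{"dx": 0.148,"dy": -0.0569,"dz": 0,"twist": 0,"fingers": 1},{"dx": 0.18,"dy": -0.0692,"dz": 0,"twist": 0,"fingers": 1}]}}

```text
clock: 3.53
tcp_pos: [0.5411, 0.1102, 0.2008]
tool_rot: [-2.577, -1.795, -0.001]
wrist_force: [0.4, -0.6, -2.1]
width: 0.0079
grasp_force: 60.0
```

Request:
{"op": "drive_tool", "data": {"steps": [{"dx": 0.035,"dy": -0.0135,"dz": 0,"twist": 0.03,"fingers": 1},{"dx": 0.07,"dy": -0.027,"dz": 0,"twist": 0.06,"fingers": 1},{"dx": 0.095,"dy": -0.0366,"dz": 0,"twist": 0.09,"fingers": 1},{"dx": 0.106,"dy": -0.0408,"dz": 0,"twist": 0.09,"fingers": 1},{"dx": 0.106,"dy": -0.0408,"dz": 0,"twist": 0.09,"fingers": 1}]}}

```text
clock: 3.95
tcp_pos: [0.5401, 0.224, 0.2004]
tool_rot: [-2.636, -1.707, -0.002]
wrist_force: [0.6, -0.1, -1.7]
width: 0.0081
grasp_force: 60.0
```

```bash
python3 -c "
from h import *
go(.540,.2217,.2,-24.4);print(arm.read_state()['grasp_force'])
snap('wrist','w2'); snap('top','t2')
t=cv2.imread('pics/t2.png')[225:300,155:255];w=cv2.imread('pics/w2.png')
o=np.zeros((480,800,3),'u1');o[:,:400]=cv2.resize(w[60:420,170:470],(400,480));o[:300,400:]=cv2.resize(t,(400,300),interpolation=2)
cv2.imwrite('pics/c2.png',o)"
```

```text
clk 3.95 tcp [0.5401 0.224  0.2004] yawy -24.13662488542037 tilt 0.07095917964817662 w 0.008074708153953855 F [ 0.6161 -0.0951 -1.6826]
d [-0.0022  0.0008  0.0004] twist 0.005852780323991722 tool axes
 [[ 0.4089  0.9126  0.0004]
 [ 0.9126 -0.4089  0.0012]
 [ 0.0012 -0.0001 -1.    ]]
60.03733456134796
```

View pics/c2.png

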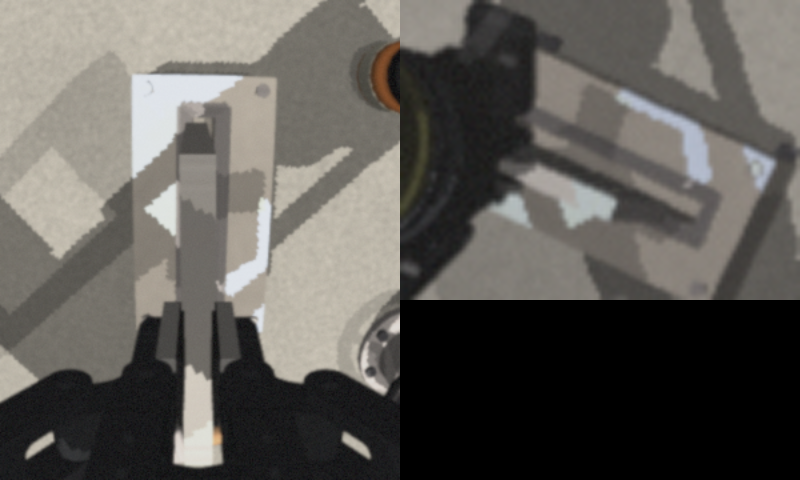

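```bash
python3 -c "
from h import *
s=arm.read_state();M=R.from_rotvec(s['tool_rot']).as_matrix()
for n,x,y,z in [('HL',133,75,.075),('HR',277,77,.075),('flareL',180,103,.082),('flareR',230,104,.082),('pbotL',182,124,.128),('pbotR',212,124,.128),('ptopL',176,466,.233),('ptopR',222,464,.233),('HLn',138,318,.075),('HRn',262,332,.075)]:
  p=wz(170+x/1.3333,60+y/1.3333,z,s); print(n,p,(M.T@(p-s['tcp_pos']))[:2]*1e3)
go(.540,.2217,.2,-24.4)
"
```

```text
HL [0.5389 0.3091 0.075 ] [ 80.2164 -37.5928]
HR [0.6147 0.274  0.075 ] [79.3222 45.9535]
flareL [0.5571 0.2827 0.082 ] [ 63.6426 -10.1371]
flareR [0.5827 0.2706 0.082 ] [63.1496 18.1884]
pbotL [0.5561 0.2744 0.128 ] [55.609  -7.6077]
pbotR [0.5691 0.2685 0.128 ] [55.6101  6.7045]
ptopL [0.5107 0.1747 0.233 ] [-54.0839  -7.9251]
ptopR [0.5263 0.1688 0.233 ] [-53.0486   8.687 ]
HLn [0.4734 0.1686 0.075 ] [-74.7783 -39.5157]
HRn [0.5442 0.1249 0.075 ] [-85.4667  43.0369]
clk 4.05 tcp [0.5402 0.2207 0.2   ] yawy -24.282585000664064 tilt 0.0698306752094567 w 0.007980993189294922 F [ 0.2827  0.285  -2.3012]
d [ 0.0008 -0.0006  0.    ] twist 0.0026092222074652225 tool axes
 [[ 0.4112  0.9115 -0.0002]
 [ 0.9115 -0.4112 -0.0012]
 [-0.0012  0.0003 -1.    ]]
```

Request:
{"op": "drive_tool", "data": {"steps": [{"dx": 0.001,"dy": 0.001,"dz": 0.015,"twist": 0.008,"fingers": 1},{"dx": 0.001,"dy": 0.001,"dz": 0.03,"twist": 0.008,"fingers": 1},{"dx": 0.001,"dy": 0.001,"dz": 0.04,"twist": 0.008,"fingers": 1},{"dx": 0.001,"dy": 0.001,"dz": 0.045,"twist": 0.008,"fingers": 1},{"dx": 0.001,"dy": 0.001,"dz": 0.05,"twist": 0.008,"fingers": 1}]}}

```text
clock: 4.47
tcp_pos: [0.5417, 0.2202, 0.1493]
tool_rot: [2.647, 1.692, -0.002]
wrist_force: [0.3, -0.5, -1.8]
width: 0.0082
grasp_force: 60.0
```

Request:
{"op": "drive_tool", "data": {"steps": [{"dx": 0,"dy": 0,"dz": 0.003,"twist": 0,"fingers": 1},{"dx": 0,"dy": 0,"dz": 0.006,"twist": 0,"fingers": 1},{"dx": 0,"dy": 0,"dz": 0.009,"twist": 0,"fingers": 1},{"dx": 0,"dy": 0,"dz": 0.012,"twist": 0,"fingers": 1},{"dx": 0,"dy": 0,"dz": 0.012,"twist": 0,"fingers": 1}]}}

```text
clock: 4.88
tcp_pos: [0.5417, 0.2215, 0.1374]
tool_rot: [-2.646, -1.694, 0.001]
wrist_force: [-0.7, -0.2, -1.8]
width: 0.0082
grasp_force: 60.0
```

```bash
python3 -c "
from h import *
go(.5413,.2215,.2,-24.6);print(arm.read_state()['torque'])"
```

```text
clk 4.8833 tcp [0.5417 0.2215 0.1374] yawy -24.733334107734475 tilt 0.034857939901351664 w 0.008152168665237108 F [-0.6836 -0.1645 -1.8474]
d [-0.0002 -0.0004 -0.0626] twist -0.002962980171877187 tool axes
 [[ 0.4184  0.9083 -0.0006]
 [ 0.9083 -0.4184 -0.0002]
 [-0.0004 -0.0004 -1.    ]]
[ 0.0452  0.0214 -0.0242]
```

Request:
{"op": "drive_tool", "data": {"steps": [{"dx": 0,"dy": 0,"dz": 0.004,"twist": 0,"fingers": 1},{"dx": 0,"dy": 0,"dz": 0.008,"twist": 0,"fingers": 1},{"dx": 0,"dy": 0,"dz": 0.012,"twist": 0,"fingers": 1},{"dx": 0,"dy": 0,"dz": 0.016,"twist": 0,"fingers": 1},{"dx": 0,"dy": 0,"dz": 0.02,"twist": 0,"fingers": 1}]}}

```text
clock: 5.3
tcp_pos: [0.5418, 0.2216, 0.1173]
tool_rot: [-2.646, -1.694, 0.0]
wrist_force: [-0.1, -0.8, -2.2]
width: 0.008
grasp_force: 60.1
```

Request:
{"op": "drive_tool", "data": {"steps": [{"dx": 0,"dy": 0,"dz": 0.004,"twist": 0,"fingers": 1},{"dx": 0,"dy": 0,"dz": 0.008,"twist": 0,"fingers": 1},{"dx": 0,"dy": 0,"dz": 0.012,"twist": 0,"fingers": 1},{"dx": 0,"dy": 0,"dz": 0.016,"twist": 0,"fingers": 1},{"dx": 0,"dy": 0,"dz": 0.016,"twist": 0,"fingers": 1}]}}

```text
clock: 5.72
tcp_pos: [0.5413, 0.2214, 0.1008]
tool_rot: [-2.645, -1.694, 0.002]
wrist_force: [-0.3, -0.3, -2.6]
width: 0.0078
grasp_force: 60.0
```

```bash
python3 -c "
from h import *
go(.5413,.2215,.0924,-24.6);print(arm.read_state()['torque'])"
```

```text
clk 5.7167 tcp [0.5413 0.2214 0.1008] yawy -24.740333678920596 tilt 0.09287192415603297 w 0.0078086546565440396 F [-0.3334 -0.257  -2.5987]
d [ 0.0001 -0.      0.0084] twist -0.0031185261982354323 tool axes
 [[ 0.4185  0.9082 -0.0016]
 [ 0.9082 -0.4185 -0.0004]
 [-0.001  -0.0013 -1.    ]]
[-0.0094 -0.0007 -0.048 ]
```

Going in freely. I'll continue slowly to the bottom with a light press.

Request:
{"op": "drive_tool", "data": {"steps": [{"dx": 0,"dy": 0,"dz": 0.002,"twist": 0,"fingers": 1},{"dx": 0,"dy": 0,"dz": 0.004,"twist": 0,"fingers": 1},{"dx": 0,"dy": 0,"dz": 0.006,"twist": 0,"fingers": 1},{"dx": 0,"dy": 0,"dz": 0.008,"twist": 0,"fingers": 1},{"dx": 0,"dy": 0,"dz": 0.009,"twist": 0,"fingers": 1}]}}

```text
clock: 6.13
tcp_pos: [0.5419, 0.2216, 0.0926]
tool_rot: [-2.646, -1.694, 0.0]
wrist_force: [0.4, -0.7, -0.8]
width: 0.008
grasp_force: 60.1
```

Request:
{"op": "drive_tool", "data": {"steps": [{"dx": 0,"dy": 0,"dz": 0.001,"twist": 0,"fingers": 1},{"dx": 0,"dy": 0,"dz": 0.002,"twist": 0,"fingers": 1},{"dx": 0,"dy": 0,"dz": 0.002,"twist": 0,"fingers": 1}]}}

```text
clock: 6.38
tcp_pos: [0.5424, 0.2214, 0.0925]
tool_rot: [2.645, 1.694, 0.002]
wrist_force: [-2.4, -1.7, 8.4]
width: 0.0082
grasp_force: 61.3
```

Request:
{"op": "drive_tool", "data": {"steps": [{"dx": 0,"dy": 0,"dz": 0.001,"twist": 0,"fingers": 1},{"dx": 0,"dy": 0,"dz": 0.001,"twist": 0,"fingers": 1},{"dx": 0,"dy": 0,"dz": 0,"twist": 0,"fingers": -1},{"dx": 0,"dy": 0,"dz": 0,"twist": 0,"fingers": -1},{"dx": 0,"dy": 0,"dz": 0,"twist": 0,"fingers": -1}]}}

```text
clock: 6.8
tcp_pos: [0.5424, 0.2219, 0.0911]
tool_rot: [2.646, 1.694, 0.002]
wrist_force: [-0.2, -0.1, -0.1]
width: 0.0437
grasp_force: 0.0
```

Request:
{"op": "drive_tool", "data": {"steps": [{"dx": 0,"dy": 0,"dz": 0,"twist": 0,"fingers": -1},{"dx": 0,"dy": 0,"dz": -0.02,"twist": 0,"fingers": -1},{"dx": 0,"dy": 0,"dz": -0.05,"twist": 0,"fingers": -1},{"dx": 0,"dy": 0,"dz": -0.085,"twist": 0,"fingers": -1},{"dx": 0,"dy": 0,"dz": -0.12,"twist": 0,"fingers": -1}]}}

```text
clock: 7.22
tcp_pos: [0.5412, 0.2214, 0.211]
tool_rot: [-2.645, -1.694, 0.004]
wrist_force: [1.7, 0.4, 0.4]
width: 0.0856
grasp_force: 0.0
```

```bash
python3 -c "
from h import *
go(.6433,-.0375,.21,-24.6)
snap('side','s3');w=snap('wrist','w3')
t=cv2.imread('pics/s3.png')[160:400,180:340];w=cv2.imread('pics/w3.png')
o=np.zeros((480,720,3),'u1');o[:,:400]=cv2.resize(w[60:420,170:470],(400,480));o[:480,400:]=cv2.resize(t,(320,480),interpolation=2)
cv2.imwrite('pics/c3.png',o)"
```

```text
clk 7.2167 tcp [0.5412 0.2214 0.211 ] yawy -24.734374243432814 tilt 0.14901004250729166 w 0.08563054237334954 F [1.7011 0.3988 0.4158]
d [-0.1924  0.2011  0.0009] twist -0.002986094298506951 tool axes
 [[ 0.4184  0.9083 -0.0025]
 [ 0.9083 -0.4184 -0.0007]
 [-0.0017 -0.002  -1.    ]]
```

View pics/c3.png

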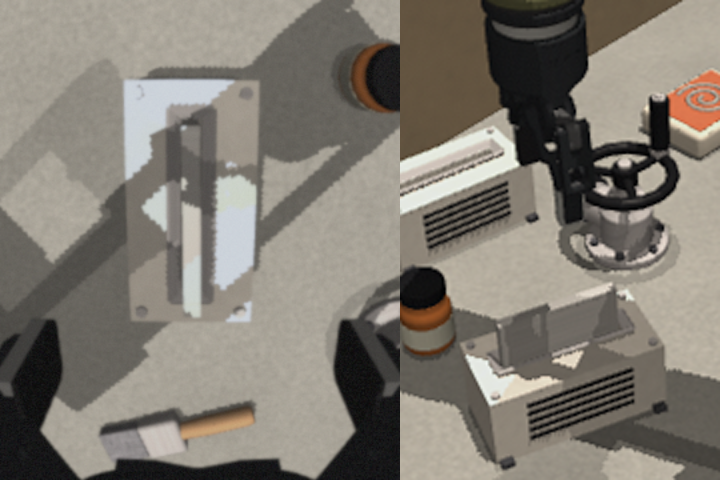

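Plate looks seated in the slot. I'll check the height of its top edge numerically: side pixels (229.5,326.5) and (287,304), wrist (190,122)-(192,316) in the crop.

```bash
python3 -c "
from h import *
c=np.array([.5418,.2215]);u=np.array([.4184,.9083])
for z in(.125,.128,.131): print(z,proj('side',[*(c+.055*u),z]),proj('side',[*(c-.055*u),z]))
s=arm.read_state()
a=wz(170+190/1.333,60+122/1.333,.125,s);b=wz(170+192/1.333,60+317/1.333,.125,s);print(a,b,(a+b)/2,np.linalg.norm(a-b))
go(.6433,-.0375,.21,-24.6)
"
```

```text
0.125 (np.float64(228.57952840001548), np.float64(320.186308789722)) (np.float64(287.4579291923748), np.float64(300.9275180495266))
0.128 (np.float64(228.41866175571047), np.float64(318.8937303466763)) (np.float64(287.39579720240766), np.float64(299.6519435670154))
0.131 (np.float64(228.25726764147566), np.float64(317.59691363370473)) (np.float64(287.3334689642622), np.float64(298.3723400944681))
[0.5666 0.275  0.125 ] [0.5207 0.1736 0.125 ] [0.5436 0.2243 0.125 ] 0.11128558813251052
clk 7.3167 tcp [0.5462 0.2231 0.2172] yawy -24.734978246320807 tilt 0.7217726347723327 w 0.0851009022189902 F [0.6362 0.7402 0.1651]
d [-0.1962  0.1971  0.0073] twist -0.0029995165849067956 tool axes
 [[ 0.4183  0.9082  0.0119]
 [ 0.9083 -0.4184  0.004 ]
 [ 0.0087  0.0091 -0.9999]]
```

Request:
{"op": "drive_tool", "data": {"steps": [{"dx": -0.022,"dy": 0.023,"dz": 0,"twist": 0,"fingers": -1},{"dx": -0.048,"dy": 0.05,"dz": 0,"twist": 0,"fingers": -1},{"dx": -0.074,"dy": 0.077,"dz": 0,"twist": 0,"fingers": -1},{"dx": -0.1,"dy": 0.104,"dz": 0,"twist": 0,"fingers": -1},{"dx": -0.126,"dy": 0.131,"dz": 0,"twist": 0,"fingers": -1}]}}

```text
clock: 7.73
tcp_pos: [0.6082, 0.051, 0.2099]
tool_rot: [-2.645, -1.695, 0.001]
wrist_force: [-0.2, 1.5, 0.2]
width: 0.0857
grasp_force: 0.0
```

Request:
{"op": "drive_tool", "data": {"steps": [{"dx": -0.026,"dy": 0.027,"dz": 0,"twist": 0,"fingers": -1},{"dx": -0.05,"dy": 0.052,"dz": 0,"twist": 0,"fingers": -1},{"dx": -0.067,"dy": 0.07,"dz": 0,"twist": 0,"fingers": -1},{"dx": -0.067,"dy": 0.07,"dz": 0,"twist": 0,"fingers": -1},{"dx": -0.067,"dy": 0.07,"dz": 0,"twist": 0,"fingers": -1}]}}

```text
clock: 8.15
tcp_pos: [0.6437, -0.0393, 0.2094]
tool_rot: [-2.647, -1.689, 0.002]
wrist_force: [-0.6, 0.6, -0.4]
width: 0.0857
grasp_force: 0.0
```

```bash
python3 -c "
from h import *
go(.6433,-.0375,.12,-24.6)
snap('wrist','w4');go(.6433,-.0375,.12,-24.6)"
```

```text
clk 8.15 tcp [ 0.6437 -0.0393  0.2094] yawy -24.903332244524428 tilt 0.10305588722083585 w 0.08571518097001757 F [-0.6451  0.5979 -0.3878]
d [ 0.0015 -0.001   0.0894] twist -0.006740716544987258 tool axes
 [[ 0.4211  0.907  -0.0017]
 [ 0.907  -0.4211  0.0006]
 [-0.0002 -0.0018 -1.    ]]
clk 8.2 tcp [ 0.6432 -0.038   0.2095] yawy -24.819897733918154 tilt 0.13136389551461605 w 0.08535196347038274 F [ 0.0802 -0.3409  0.2867]
d [0.0005 0.0001 0.0895] twist -0.004886616309292277 tool axes
 [[ 0.4198  0.9076 -0.0021]
 [ 0.9076 -0.4198  0.001 ]
 [ 0.     -0.0023 -1.    ]]
```

View pics/w4.png

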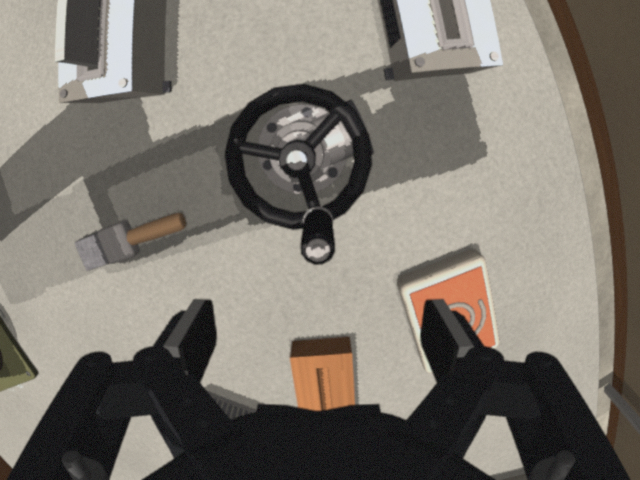

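Wrist view shows the handle top at (318,252), the hub at (297,158) and the rim spanning u 226–373.

```bash
python3 -c "
from h import *
s=arm.read_state();s['tcp_pos']=np.array([.6437,-.0393,.2094])
h=wz(318,252,.165,s);b=wz(297,158,.108,s);print(h,b,h-b,np.linalg.norm((h-b)[:2]))
# rim fit
im=cv2.imread('pics/w4.png')
print(wz(226,157,.092,s),wz(373,157,.092,s),wz(299,86,.099,s))
go((h[0]+.6433)/2,(h[1]-.0375)/2,.12)"
```

```text
[ 0.6429 -0.0401  0.165 ] [0.6503 0.0121 0.108 ] [-0.0074 -0.0522  0.057 ] 0.05276421318035314
[0.5994 0.036  0.092 ] [ 0.7019 -0.0122  0.092 ] [0.6735 0.0595 0.099 ]
clk 8.2 tcp [ 0.6432 -0.038   0.2095] yawy -24.819897733918154 tilt 0.13136389551461605 w 0.08535196347038274 F [ 0.0802 -0.3409  0.2867]
d [-0.0008  0.0005  0.0895] twist None tool axes
 [[ 0.4198  0.9076 -0.0021]
 [ 0.9076 -0.4198  0.001 ]
 [ 0.     -0.0023 -1.    ]]
```

Request:
{"op": "drive_tool", "data": {"steps": [{"dx": 0,"dy": 0,"dz": 0.035,"twist": 0,"fingers": -1},{"dx": 0,"dy": 0,"dz": 0.07,"twist": 0,"fingers": -1},{"dx": 0,"dy": 0,"dz": 0.089,"twist": 0,"fingers": -0.5},{"dx": 0,"dy": 0,"dz": 0.089,"twist": 0,"fingers": 0.2},{"dx": 0,"dy": 0,"dz": 0.089,"twist": 0,"fingers": 1}], "force": 50}}

```text
clock: 8.62
tcp_pos: [0.6422, -0.0362, 0.1206]
tool_rot: [-2.642, -1.695, 0.004]
wrist_force: [0.3, -0.8, 0.1]
width: 0.0516
grasp_force: 0.0
```

Request:
{"op": "drive_tool", "data": {"steps": [{"dx": 0,"dy": 0,"dz": 0,"twist": 0,"fingers": 1},{"dx": 0,"dy": 0,"dz": 0,"twist": 0,"fingers": 1},{"dx": 0,"dy": 0,"dz": 0,"twist": 0,"fingers": 1},{"dx": 0,"dy": 0,"dz": 0,"twist": 0,"fingers": 1},{"dx": 0,"dy": 0,"dz": 0,"twist": 0,"fingers": 1}]}}

```text
clock: 9.03
tcp_pos: [0.6453, -0.0374, 0.1243]
tool_rot: [2.644, 1.693, 0.006]
wrist_force: [-0.3, 1.8, 6.4]
width: 0.0201
grasp_force: 49.1
```

```bash
cat >> h.py <<'E'
C=np.array([.6497,.0125])
def circ(n,step,r=.050,a0=None,c=C):
    s=arm.read_state(); M=R.from_rotvec(s['tool_rot']).as_matrix(); p=s['tcp_pos'][:2]
    a=np.degrees(np.arctan2(*(p-c)[::-1])) if a0 is None else a0
    print('ang now',np.degrees(np.arctan2(*(p-c)[::-1])),'rad',np.linalg.norm(p-c),'F',s['wrist_force'],'w',s['width'],s['grasp_force'])
    base=p if a0 is None else c+r*np.array([np.cos(np.radians(a0)),np.sin(np.radians(a0))])
    for k in range(1,n+1):
        t=np.radians(a+step*k); q=c+r*np.array([np.cos(t),np.sin(t)])-base
        d=M[:2,:2].T@q; print(round(a+step*k,1),d.round(4))
        if k%5==0: base=base+q
E
python3 -c "
from h import *
go(.643,-.038,.12);circ(15,-20)"
```

```text
clk 9.0333 tcp [ 0.6453 -0.0374  0.1243] yawy -24.743638380377444 tilt 0.25677437335392617 w 0.02014014465337223 F [-0.32    1.8039  6.4418]
d [-0.0016 -0.0019  0.0042] twist None tool axes
 [[ 0.4185  0.9082  0.0044]
 [ 0.9082 -0.4186  0.0005]
 [ 0.0024  0.0038 -1.    ]]
ang now -95.01986163385706 rad 0.05006228469787361 F [-0.32    1.8039  6.4418] w 0.02014014465337223 49.05953764915466
-115.0 [-0.0029 -0.0171]
-135.0 [ 0.0002 -0.0342]
-155.0 [ 0.009  -0.0492]
-175.0 [ 0.0223 -0.0603]
-195.0 [ 0.0387 -0.0662]
-215.0 [0.0174 0.0001]
-235.0 [0.0337 0.0061]
-255.0 [0.0469 0.0173]
-275.0 [0.0555 0.0324]
-295.0 [0.0584 0.0495]
-315.0 [-0.0031  0.0171]
-335.0 [-0.0119  0.0321]
-355.0 [-0.0252  0.0432]
-375.0 [-0.0416  0.049 ]
-395.0 [-0.0589  0.049 ]
```

Request:
{"op": "drive_tool", "data": {"steps": [{"dx": -0.0029,"dy": -0.0171,"dz": 0,"twist": 0,"fingers": 1},{"dx": 0.0002,"dy": -0.0342,"dz": 0,"twist": 0,"fingers": 1},{"dx": 0.009,"dy": -0.0492,"dz": 0,"twist": 0,"fingers": 1},{"dx": 0.0223,"dy": -0.0603,"dz": 0,"twist": 0,"fingers": 1},{"dx": 0.0387,"dy": -0.0662,"dz": 0,"twist": 0,"fingers": 1}]}}

```text
clock: 9.45
tcp_pos: [0.6016, 0.0243, 0.1243]
tool_rot: [2.642, 1.69, 0.007]
wrist_force: [6.2, -4.5, 2.4]
width: 0.0204
grasp_force: 49.8
```

```bash
python3 -c "
from h import *
circ(5,-20)"
```

```text
ang now 166.21976271869198 rad 0.049509556513533046 F [ 6.1678 -4.5179  2.4271] w 0.020427698923532796 49.80675458908081
146.2 [ 0.0173 -0.0008]
126.2 [0.0337 0.0049]
106.2 [0.0472 0.0158]
86.2 [0.0561 0.0307]
66.2 [0.0594 0.0477]
```

Request:
{"op": "drive_tool", "data": {"steps": [{"dx": 0.0174,"dy": 0.0001,"dz": 0,"twist": 0,"fingers": 1},{"dx": 0.0337,"dy": 0.0061,"dz": 0,"twist": 0,"fingers": 1},{"dx": 0.0469,"dy": 0.0173,"dz": 0,"twist": 0,"fingers": 1},{"dx": 0.0555,"dy": 0.0324,"dz": 0,"twist": 0,"fingers": 1},{"dx": 0.0584,"dy": 0.0495,"dz": 0,"twist": 0,"fingers": 1}]}}

```text
clock: 9.87
tcp_pos: [0.6697, 0.0587, 0.1242]
tool_rot: [2.644, 1.696, 0.002]
wrist_force: [-4.2, -2.9, 8.9]
width: 0.0201
grasp_force: 50.6
```

```bash
python3 -c "
from h import *
circ(10,-8,a0=65)"
```

```text
ang now 66.57346869541107 rad 0.05035804167367224 F [-4.1582 -2.9254  8.8613] w 0.020139017320045183 50.60225307941437
57 [-0.0005  0.007 ]
49 [-0.002   0.0138]
41 [-0.0044  0.0203]
33 [-0.0078  0.0264]
25 [-0.0119  0.0321]
17 [-0.0049  0.005 ]
9 [-0.0104  0.0092]
1 [-0.0165  0.0127]
-7 [-0.0229  0.0153]
-15 [-0.0297  0.0169]
```

Request:
{"op": "drive_tool", "data": {"steps": [{"dx": -0.0005,"dy": 0.007,"dz": 0,"twist": 0,"fingers": 1},{"dx": -0.002,"dy": 0.0138,"dz": 0,"twist": 0,"fingers": 1},{"dx": -0.0044,"dy": 0.0203,"dz": 0,"twist": 0,"fingers": 1},{"dx": -0.0044,"dy": 0.0203,"dz": 0,"twist": 0,"fingers": 1}]}}

```text
clock: 10.2
tcp_pos: [0.6885, 0.0447, 0.1243]
tool_rot: [2.644, 1.692, 0.008]
wrist_force: [1.6, -0.5, 6.0]
width: 0.02
grasp_force: 50.3
```

```bash
python3 -c "
from h import *
circ(10,-5,a0=41)"
```

```text
ang now 39.71645253065334 rad 0.05044146899371061 F [ 1.5656 -0.514   6.0016] w 0.019978905608859173 50.316755175590515
36 [-0.002   0.0039]
31 [-0.0043  0.0076]
26 [-0.0069  0.0111]
21 [-0.0098  0.0144]
16 [-0.0129  0.0173]
11 [-0.0034  0.0027]
6 [-0.0071  0.0051]
1 [-0.0109  0.0072]
-4 [-0.0149  0.0089]
-9 [-0.0191  0.0102]
```

Not at the stop yet, so I'll keep creeping.

Request:
{"op": "drive_tool", "data": {"steps": [{"dx": -0.002,"dy": 0.0039,"dz": 0,"twist": 0,"fingers": 1},{"dx": -0.0043,"dy": 0.0076,"dz": 0,"twist": 0,"fingers": 1},{"dx": -0.0069,"dy": 0.0111,"dz": 0,"twist": 0,"fingers": 1}]}}

```text
clock: 10.45
tcp_pos: [0.6948, 0.0354, 0.1243]
tool_rot: [2.645, 1.694, 0.008]
wrist_force: [0.9, 2.6, 7.0]
width: 0.0203
grasp_force: 50.3
```

```bash
python3 -c "
from h import *
circ(10,-5,a0=26)"
```

```text
ang now 26.898237977013967 rad 0.050531280424291745 F [0.9203 2.5768 6.9961] w 0.020324831865052656 50.320088267326355
21 [-0.0029  0.0033]
16 [-0.0061  0.0062]
11 [-0.0095  0.0089]
6 [-0.0132  0.0113]
1 [-0.017   0.0134]
-4 [-0.004   0.0017]
-9 [-0.0082  0.0031]
-14 [-0.0124  0.0041]
-19 [-0.0167  0.0047]
-24 [-0.0211  0.005 ]
```

Request:
{"op": "drive_tool", "data": {"steps": [{"dx": -0.0029,"dy": 0.0033,"dz": 0,"twist": 0,"fingers": 1},{"dx": -0.0061,"dy": 0.0062,"dz": 0,"twist": 0,"fingers": 1},{"dx": -0.0095,"dy": 0.0089,"dz": 0,"twist": 0,"fingers": 1}]}}

```text
clock: 10.7
tcp_pos: [0.6992, 0.0228, 0.1243]
tool_rot: [2.644, 1.693, 0.009]
wrist_force: [2.0, 3.0, 6.1]
width: 0.02
grasp_force: 50.3
```

```bash
python3 -c "
from h import *
circ(10,-5,a0=11)"
```

```text
ang now 11.72679974634699 rad 0.05059790620759535 F [2.0249 3.0053 6.1444] w 0.0200314879521508 50.290077924728394
6 [-0.0036  0.0024]
1 [-0.0075  0.0045]
-4 [-0.0115  0.0062]
-9 [-0.0156  0.0075]
-14 [-0.0199  0.0085]
-19 [-0.0043  0.0006]
-24 [-0.0087  0.0009]
-29 [-0.013   0.0007]
-34 [-0.0174  0.0002]
-39 [-0.0216 -0.0007]
```

Request:
{"op": "drive_tool", "data": {"steps": [{"dx": -0.0036,"dy": 0.0024,"dz": 0,"twist": 0,"fingers": 1},{"dx": -0.0075,"dy": 0.0045,"dz": 0,"twist": 0,"fingers": 1},{"dx": -0.0115,"dy": 0.0062,"dz": 0,"twist": 0,"fingers": 1}]}}

```text
clock: 10.95
tcp_pos: [0.7002, 0.0104, 0.1243]
tool_rot: [2.645, 1.693, 0.01]
wrist_force: [4.3, 15.8, 6.0]
width: 0.0195
grasp_force: 50.3
```

```bash
python3 -c "
from h import *
circ(10,-5,a0=-4)"
```

```text
ang now -2.42329442172179 rad 0.05056723610555412 F [ 4.2869 15.7591  5.9667] w 0.019532722570518343 50.30351758003235
-9 [-0.0041  0.0014]
-14 [-0.0084  0.0024]
-19 [-0.0127  0.003 ]
-24 [-0.0171  0.0032]
-29 [-0.0214  0.0031]
-34 [-0.0043 -0.0005]
-39 [-0.0086 -0.0014]
-44 [-0.0128 -0.0027]
-49 [-0.0168 -0.0043]
-54 [-0.0207 -0.0062]
```

Request:
{"op": "drive_tool", "data": {"steps": [{"dx": 0,"dy": 0,"dz": 0,"twist": 0,"fingers": 1},{"dx": -0.001,"dy": 0.0005,"dz": 0,"twist": 0,"fingers": 1},{"dx": -0.001,"dy": 0.0005,"dz": 0,"twist": 0,"fingers": 1}]}}

```text
clock: 11.2
tcp_pos: [0.7003, 0.0107, 0.1243]
tool_rot: [-2.645, -1.694, -0.012]
wrist_force: [1.5, 7.4, 6.2]
width: 0.0202
grasp_force: 50.3
```

```bash
python3 -c "
from h import *
snap('top','t5');snap('side','s5')
a=cv2.imread('pics/t5.png')[150:270,240:400];b=cv2.imread('pics/s5.png')[180:300,220:380]
cv2.imwrite('pics/c5.png',cv2.resize(np.hstack([a,b]),None,fx=2.5,fy=2.5,interpolation=2))
circ(10,20,a0=-5)"
```

```text
ang now -2.0569477148261184 rad 0.05062612091509154 F [2.4008 6.5762 5.8742] w 0.019964698124516338 50.25708317756653
15 [ 0.0151 -0.0086]
35 [ 0.0263 -0.0219]
55 [ 0.0323 -0.0381]
75 [ 0.0324 -0.0555]
95 [ 0.0265 -0.0719]
115 [-0.0111 -0.0134]
135 [-0.0261 -0.0221]
155 [-0.0432 -0.0252]
175 [-0.0603 -0.0223]
195 [-0.0754 -0.0137]
```

View pics/c5.png

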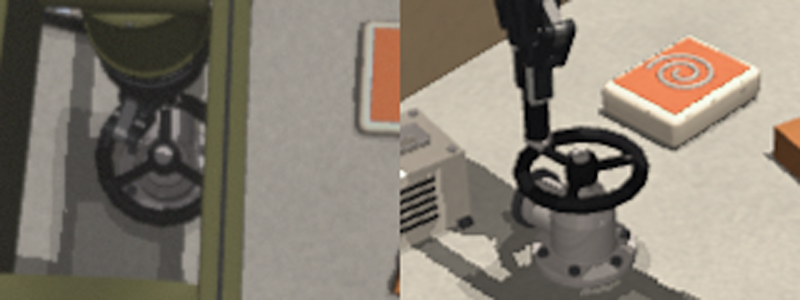

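Request:
{"op": "drive_tool", "data": {"steps": [{"dx": -0.002,"dy": 0.001,"dz": 0,"twist": 0,"fingers": 1},{"dx": -0.002,"dy": 0.001,"dz": 0,"twist": 0,"fingers": 1},{"dx": -0.002,"dy": 0.001,"dz": 0,"twist": 0,"fingers": 1}]}}

```text
clock: 11.55
tcp_pos: [0.7003, 0.0106, 0.1243]
tool_rot: [-2.643, -1.693, -0.014]
wrist_force: [1.7, 11.4, 5.7]
width: 0.0201
grasp_force: 50.3
```

```bash
python3 -c "
from h import *
print(arm.read_state()['tcp_pos']);circ(35,20,a0=-2)"
```

```text
[0.7003 0.0106 0.1243]
ang now -2.1607476237891143 rad 0.05063304459634187 F [ 1.674  11.3678  5.7015] w 0.02011689599382141 50.256757736206055
18 [ 0.0146 -0.0094]
38 [ 0.0251 -0.0232]
58 [ 0.0303 -0.0398]
78 [ 0.0295 -0.0571]
98 [ 0.0228 -0.0731]
118 [-0.0118 -0.0128]
138 [-0.0272 -0.0207]
158 [-0.0444 -0.0229]
178 [-0.0614 -0.0191]
198 [-0.076  -0.0097]
218 [-0.0105  0.0138]
238 [-0.0157  0.0304]
258 [-0.0149  0.0477]
278 [-0.0082  0.0638]
298 [0.0036 0.0765]
318 [0.0154 0.008 ]
338 [0.0327 0.0102]
358 [0.0496 0.0063]
378 [ 0.0642 -0.003 ]
398 [ 0.0747 -0.0169]
418 [ 0.0052 -0.0166]
438 [ 0.0043 -0.0339]
458 [-0.0024 -0.0499]
478 [-0.0141 -0.0627]
498 [-0.0296 -0.0707]
518 [-0.0172 -0.0022]
538 [-0.0342  0.0016]
558 [-0.0488  0.011 ]
578 [-0.0593  0.0248]
598 [-0.0645  0.0414]
618 [0.0008 0.0173]
638 [0.0075 0.0334]
658 [0.0193 0.0461]
678 [0.0347 0.0541]
698 [0.052  0.0563]
```

Stop confirmed: 11 N at the same position, with the handle at −2.2°. Next, two turns counter-clockwise back to this same TCP.

```bash
python3 -c "
from h import *
circ(35,20,a0=-8)"
```

```text
ang now -2.1607476237891143 rad 0.05063304459634187 F [ 1.674  11.3678  5.7015] w 0.02011689599382141 50.256757736206055
12 [ 0.0155 -0.0078]
32 [ 0.0274 -0.0204]
52 [ 0.0343 -0.0364]
72 [ 0.0353 -0.0537]
92 [ 0.0303 -0.0704]
112 [-0.0104 -0.0139]
132 [-0.0249 -0.0235]
152 [-0.0418 -0.0274]
172 [-0.059  -0.0254]
192 [-0.0745 -0.0176]
212 [-0.0119  0.0126]
232 [-0.0188  0.0286]
252 [-0.0198  0.0459]
272 [-0.0148  0.0626]
292 [-0.0044  0.0765]
312 [0.0145 0.0095]
332 [0.0314 0.0135]
352 [0.0487 0.0115]
372 [0.0642 0.0037]
392 [ 0.0761 -0.009 ]
412 [ 0.0069 -0.0159]
432 [ 0.0079 -0.0333]
452 [ 0.0029 -0.0499]
472 [-0.0075 -0.0638]
492 [-0.022  -0.0734]
512 [-0.0169 -0.004 ]
532 [-0.0341 -0.002 ]
552 [-0.0497  0.0058]
572 [-0.0616  0.0185]
592 [-0.0684  0.0344]
612 [-0.001   0.0173]
632 [0.004 0.034]
652 [0.0144 0.0479]
672 [0.0289 0.0574]
692 [0.0458 0.0614]
```

Request:
{"op": "drive_tool", "data": {"steps": [{"dx": 0.0155,"dy": -0.0078,"dz": 0,"twist": 0,"fingers": 1},{"dx": 0.0274,"dy": -0.0204,"dz": 0,"twist": 0,"fingers": 1},{"dx": 0.0343,"dy": -0.0364,"dz": 0,"twist": 0,"fingers": 1},{"dx": 0.0353,"dy": -0.0537,"dz": 0,"twist": 0,"fingers": 1},{"dx": 0.0303,"dy": -0.0704,"dz": 0,"twist": 0,"fingers": 1}]}}

```text
clock: 11.97
tcp_pos: [0.6494, 0.0627, 0.1243]
tool_rot: [2.64, 1.693, 0.008]
wrist_force: [2.5, -6.1, 6.8]
width: 0.0199
grasp_force: 50.4
```

Request:
{"op": "drive_tool", "data": {"steps": [{"dx": -0.0104,"dy": -0.0139,"dz": 0,"twist": 0,"fingers": 1},{"dx": -0.0249,"dy": -0.0235,"dz": 0,"twist": 0,"fingers": 1},{"dx": -0.0418,"dy": -0.0274,"dz": 0,"twist": 0,"fingers": 1},{"dx": -0.059,"dy": -0.0254,"dz": 0,"twist": 0,"fingers": 1},{"dx": -0.0745,"dy": -0.0176,"dz": 0,"twist": 0,"fingers": 1}]}}

```text
clock: 12.38
tcp_pos: [0.6011, 0.0027, 0.1243]
tool_rot: [2.643, 1.694, 0.009]
wrist_force: [6.0, 3.0, 2.4]
width: 0.0199
grasp_force: 50.0
```

```bash
python3 -c "
from h import *
circ(1,20,a0=192)"
```

```text
ang now -168.62220350024657 rad 0.04953503168112545 F [5.9886 3.0483 2.4398] w 0.019932665886898567 50.017104148864746
212 [-0.0119  0.0126]
```

Tracking well (191°).

Request:
{"op": "drive_tool", "data": {"steps": [{"dx": -0.0119,"dy": 0.0126,"dz": 0,"twist": 0,"fingers": 1},{"dx": -0.0188,"dy": 0.0286,"dz": 0,"twist": 0,"fingers": 1},{"dx": -0.0198,"dy": 0.0459,"dz": 0,"twist": 0,"fingers": 1},{"dx": -0.0148,"dy": 0.0626,"dz": 0,"twist": 0,"fingers": 1},{"dx": -0.0044,"dy": 0.0765,"dz": 0,"twist": 0,"fingers": 1}]}}

```text
clock: 12.8
tcp_pos: [0.6677, -0.0346, 0.1242]
tool_rot: [2.647, 1.692, 0.002]
wrist_force: [-4.1, 4.8, 10.4]
width: 0.0197
grasp_force: 50.7
```

Request:
{"op": "drive_tool", "data": {"steps": [{"dx": 0.0145,"dy": 0.0095,"dz": 0,"twist": 0,"fingers": 1},{"dx": 0.0314,"dy": 0.0135,"dz": 0,"twist": 0,"fingers": 1},{"dx": 0.0487,"dy": 0.0115,"dz": 0,"twist": 0,"fingers": 1},{"dx": 0.0642,"dy": 0.0037,"dz": 0,"twist": 0,"fingers": 1},{"dx": 0.0761,"dy": -0.009,"dz": 0,"twist": 0,"fingers": 1}]}}

```text
clock: 13.22
tcp_pos: [0.6934, 0.0382, 0.1242]
tool_rot: [2.642, 1.691, 0.005]
wrist_force: [-1.2, -5.6, 9.6]
width: 0.02
grasp_force: 50.6
```

Request:
{"op": "drive_tool", "data": {"steps": [{"dx": 0.0069,"dy": -0.0159,"dz": 0,"twist": 0,"fingers": 1},{"dx": 0.0079,"dy": -0.0333,"dz": 0,"twist": 0,"fingers": 1},{"dx": 0.0029,"dy": -0.0499,"dz": 0,"twist": 0,"fingers": 1},{"dx": -0.0075,"dy": -0.0638,"dz": 0,"twist": 0,"fingers": 1},{"dx": -0.022,"dy": -0.0734,"dz": 0,"twist": 0,"fingers": 1}]}}

```text
clock: 13.63
tcp_pos: [0.6173, 0.0503, 0.1243]
tool_rot: [2.64, 1.694, 0.01]
wrist_force: [6.9, -4.0, 3.8]
width: 0.0199
grasp_force: 50.1
```

Request:
{"op": "drive_tool", "data": {"steps": [{"dx": -0.0169,"dy": -0.004,"dz": 0,"twist": 0,"fingers": 1},{"dx": -0.0341,"dy": -0.002,"dz": 0,"twist": 0,"fingers": 1},{"dx": -0.0497,"dy": 0.0058,"dz": 0,"twist": 0,"fingers": 1},{"dx": -0.0616,"dy": 0.0185,"dz": 0,"twist": 0,"fingers": 1},{"dx": -0.0684,"dy": 0.0344,"dz": 0,"twist": 0,"fingers": 1}]}}

```text
clock: 14.05
tcp_pos: [0.6186, -0.0265, 0.1243]
tool_rot: [2.646, 1.693, 0.007]
wrist_force: [2.5, 7.6, 6.1]
width: 0.02
grasp_force: 50.4
```

Request:
{"op": "drive_tool", "data": {"steps": [{"dx": -0.001,"dy": 0.0173,"dz": 0,"twist": 0,"fingers": 1},{"dx": 0.004,"dy": 0.034,"dz": 0,"twist": 0,"fingers": 1},{"dx": 0.0144,"dy": 0.0479,"dz": 0,"twist": 0,"fingers": 1},{"dx": 0.0289,"dy": 0.0574,"dz": 0,"twist": 0,"fingers": 1},{"dx": 0.0458,"dy": 0.0614,"dz": 0,"twist": 0,"fingers": 1}]}}

```text
clock: 14.47
tcp_pos: [0.6938, -0.0124, 0.1242]
tool_rot: [2.645, 1.691, 0.001]
wrist_force: [-5.0, -0.0, 10.3]
width: 0.0198
grasp_force: 50.9
```

```bash
python3 -c "
from h import *
circ(5,6.5,a0=-28);go(.7003,.0106,.1243)"
```

```text
ang now -29.3883353718421 rad 0.05065902443033795 F [-4.9738 -0.0088 10.2593] w 0.01979224655328638 50.862146615982056
-21.5 [ 0.0057 -0.    ]
-15.0 [ 0.0113 -0.0007]
-8.5 [ 0.0168 -0.0019]
-2.0 [ 0.0222 -0.0038]
4.5 [ 0.0273 -0.0063]
clk 14.4667 tcp [ 0.6938 -0.0124  0.1242] yawy -24.828147637782013 tilt 0.14982652993068643 w 0.01979224655328638 F [-4.9738 -0.0088 10.2593]
d [ 0.0236 -0.0038 -0.0001] twist None tool axes
 [[ 0.4199  0.9076  0.002 ]
 [ 0.9076 -0.4199 -0.0016]
 [-0.0006  0.0025 -1.    ]]
```

Request:
{"op": "drive_tool", "data": {"steps": [{"dx": 0.0057,"dy": 0,"dz": 0,"twist": 0,"fingers": 1},{"dx": 0.0113,"dy": -0.0007,"dz": 0,"twist": 0,"fingers": 1},{"dx": 0.0168,"dy": -0.0019,"dz": 0,"twist": 0,"fingers": 1},{"dx": 0.0225,"dy": -0.0038,"dz": 0,"twist": 0,"fingers": 1},{"dx": 0.0225,"dy": -0.0038,"dz": 0,"twist": 0,"fingers": 1}]}}

```text
clock: 14.88
tcp_pos: [0.7003, 0.0116, 0.1243]
tool_rot: [2.643, 1.693, 0.006]
wrist_force: [0.8, 1.6, 6.4]
width: 0.0201
grasp_force: 50.6
```

Request:
{"op": "drive_tool", "data": {"steps": [{"dx": 0,"dy": 0,"dz": 0,"twist": 0,"fingers": 1},{"dx": 0,"dy": 0,"dz": 0,"twist": 0,"fingers": 1},{"dx": 0,"dy": 0,"dz": 0,"twist": 0,"fingers": 1},{"dx": 0,"dy": 0,"dz": 0,"twist": 0,"fingers": 1},{"dx": 0,"dy": 0,"dz": 0,"twist": 0,"fingers": 1}]}}

```text
clock: 15.3
tcp_pos: [0.7003, 0.0117, 0.1243]
tool_rot: [2.644, 1.693, 0.007]
wrist_force: [1.2, 2.0, 6.4]
width: 0.0199
grasp_force: 50.6
```

```bash
python3 -c "
from h import *
circ(1,6.5);go(.7003,.0106,.1243);print(arm.read_state()['joint_velocities'])
snap('side','s6');a=cv2.imread('pics/s6.png')[170:410,160:400];cv2.imwrite('pics/c6.png',cv2.resize(a,None,fx=2,fy=2))"
```

```text
ang now -0.953313701362901 rad 0.05062157103096691 F [1.1963 2.0273 6.4117] w 0.019904988610029754 50.57983696460724
5.5 [ 0.0048 -0.0031]
clk 15.3 tcp [0.7003 0.0117 0.1243] yawy -24.73252192158842 tilt 0.2844410810232408 w 0.019904988610029754 F [1.1963 2.0273 6.4117]
d [-0.001   0.0004 -0.    ] twist None tool axes
 [[ 0.4184  0.9083  0.0049]
 [ 0.9083 -0.4184  0.0006]
 [ 0.0026  0.0043 -1.    ]]
[-0.0001 -0.0008 -0.0025 -0.      0.0003  0.0011]
```

View pics/c6.png

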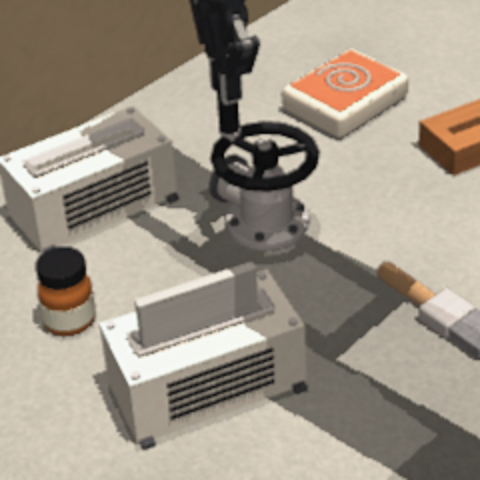

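The plate is home in the near housing and the bystanders haven't moved. The gripper holds the handle within 0.02 rad of two turns, at rest. Handing in.

```bash
python3 -c "
from rig import ticket
print(ticket.hand_in())"
```

```text
the job is handed in; nothing more can be done
None
```

I handed the job in: the filter plate is fully home in the near housing, and the valve was closed to its stop, then opened two turns to within about 0.02 rad, with the gripper still holding the handle; no verdict came back.

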